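# Vent the bench filter box, lift its cover flap and present the filter plate

## Task

First vent the filter box by pressing the spring plunger on its side fully down to its stop for a moment, then lift the cover flap by its bar until it stands open by itself. Of the two plates under it, draw the one with the tall flat pull tab (not the blank with the short round stub) straight up out of its slot and finish while holding it still and upright over the middle of the weigh boat, its lower edge about 8 cm above the worktop and touching nothing but the gripper. Leave the flap open, the blank in its slot, and the weigh boat, beaker and marker where they are.

Things in the scene. Friction and masses are not known exactly. Their poses are not given: they have to be found in the camera images.
- housing: Grey filter box, fixed, 120 (x) x 144 (y) x 92 mm, 4 mm walls, open top. Origin: centre of underside, z up, -x = front (to the robot), hinge on top of the +x side. Two upright slots inside at x 0, y +30 and -30 mm; slot floor 8 mm, slot walls up to 38 mm above the worktop; plates' broad faces look along y. A block 50 x 44 x 62 mm on its -y side carries the plunger.
- plunger_top (a point): Centre of the top of the plunger's steel mushroom head, 30 mm in diameter; about 88 mm above the worktop when up, at x = 0, y = -100 mm in the housing frame. It moves straight down 10 mm against a spring: 2 N to start, 6 N at the stop, and springs back.
- plunger (a joint): How far the plunger is pressed down, m: 0 up, 0.010 at its stop.
- flap_bar (a point): Middle of the flap's lifting bar: round, horizontal, 10 mm diameter, 84 mm between its two side arms, parallel to the hinge. Closed, it lies 34 mm in front of the housing's front face, 94 mm above the worktop, with free space below and behind it; it moves with the flap. It may turn between the fingers as the flap swings.
- flap_axis (a point): Middle of the flap's hinge axis, at x = +60 mm, y = 0, z = 94 mm in the housing frame; the axis runs along the housing's y. The bar is 154 mm from it.
- flap (a joint): Angle of the cover flap, rad: 0 closed (level, hiding the plates), 1.57 upright, 2.1 leaning back at its stop. The hinge has friction (0.2 N m) and the flap (124 x 146 x 4 mm, 0.12 kg) stays at any angle.
- filter_plate: Loose, upright in either slot with 1.5 mm play: white frame 64 (x) x 10 (y) x 50 mm (z) with pleated paper, and on top in the middle a flat pull tab 26 (x) x 10 (y) x 24 mm (z) with a round dark mark; 74 mm high in all, about 0.06 kg. Origin: centre of its lower edge (8 mm above the worktop in the slot), z up.
- filter_tab (a point): Middle of the top of the filter plate's pull tab, 74 mm above the plate's lower edge (82 mm above the worktop in the slot).
- blank_plate: The blank plate in the other slot: smooth, 64 x 10 x 50 mm, with only a round stub of 12 mm diameter and 8 mm height on top. Origin: centre of its lower edge. Stays in its slot.
- weigh_boat: White open weigh boat, 82 x 82 x 18 mm, loose, on the worktop to the left. Origin: centre of its underside.
- beaker_100: Small clear beaker, 58 x 54 x 70 mm, loose bystander. Origin: centre of its underside.
- marker: Marker pen lying on the worktop, 17 x 135 x 16 mm, loose bystander. Origin: centre of its underside.
Things that resemble listed ones, but are neither listed nor needed, are in the scene too. What is shaped like the weigh_boat but black is not meant.

How it is judged:
On the way, in this order (a step that is already met when the one before it is completed fails the run):
1. The plunger is pressed fully down to its stop (value of joint plunger above 0.009 m), for 0.2 s.
2. The cover flap is lifted to stand open (past 80 degrees) (value of joint flap above 1.4 rad), for 0.2 s.
3. The filter plate, held in the fingers, is drawn up clear of the housing (z of filter_plate in the frame of housing above 0.1 m and contact force between the fingers and filter_plate above 1 N), for 0.1 s.
At the end, for the whole second after the job is handed in: Fingers hold the filter plate (>1 N) still, within 0.2 rad of upright, lower edge 45-120 mm above the worktop, within 30 mm of the weigh boat's centre, off boat and housing; flap open past 1.3 rad; blank in its slot (under 20 mm up); boat, beaker, marker within 30 mm of their starts (contact force between the fingers and filter_plate above 1 N and horizontal distance between filter_plate and weigh_boat below 0.03 m and height (world z) of filter_plate between 0.045 and 0.12 m and angle between filter_plate's own z axis and vertical below 0.2 rad and linear speed of filter_plate below 0.03 m/s and contact force between filter_plate and weigh_boat below 0.1 N and contact force between filter_plate and housing below 0.1 N and value of joint flap above 1.3 rad and z of blank_plate in the frame of housing below 0.02 m and distance of each of weigh_boat, beaker_100, marker from where it was at the start of the episode below 0.03 m); the arm keeps its last pose, push and grip.
It fails at once if The blank plate is drawn out of its slot (z of blank_plate in the frame of housing above 0.035 m).
It fails at once if The weigh boat, beaker or marker is knocked away or tipped (distance of any of weigh_boat, beaker_100, marker from where it was at the start of the episode above 0.05 m or angle between beaker_100's own z axis and vertical above 0.5 rad).
It also fails if it takes over 70 s, if anything falls off the work surface, if the arm or the gripper's body presses on something with over 40 N, if the wrist force passes 120 N, or if a joint passes its speed limit or range.

## Robot

A 6-joint arm with a two-finger parallel gripper is mounted at the origin on a cart in front of the work surface, level with it; the furniture and walls round the work are solid. World frame = base frame: x ahead of the robot, y to its left, z up, the work surface at z = 0. Lengths are in m, angles in rad, forces in N, time in s.
With the tool pointing down it reaches from about 0.225 to 0.875 m from the base axis. Payload 3.4 kg.
Tool frame: the origin (TCP) lies midway between the tips of the shut fingers; the grasp point (between the pads) lies 19 mm behind it; y points along the fingers, x is the direction in which the jaws open and shut, and the axes are right-handed (so a half turn about y gives the same grasp; the last joint's range is limited). The gripper opens to 85 mm and grips with 20 to 120 N. Pads are 22 mm wide; open, the fingers measure 114 mm over their backs; the gripper's body (76 mm by 85 mm) begins 54 mm behind the grasp point. The pads swing forward as they close: fully open they stand 13 mm farther back than shut.
Start: joints at [1.13, 0.276, 1.505, -0, 1.361, -0.121], TCP at [0.181, 0.546, 0.231] pointing down, gripper open.
Joint ranges: [-2.89, 2.89], [-0.75, 2.08], [0.22, 2.7], [-1.18, 4.32], [0.11, 2.71], [-2.7, 2.7]. Speed limits (rad/s): [2.57, 2.57, 3.14, 3.14, 3.14, 3.14].

## Interface

Orientations are given as [roll, pitch, yaw] about the fixed x, y, z axes, in that order (R = Rz(yaw) Ry(pitch) Rx(roll)).
In Python, from workcell import manip gives the robot as it stands.
- The arm moves only by the tool apply_moves, never from a script. Its argument "deltas" is a list of rows, each a list of 7 numbers: the shift along the tool's x, y, z in m, then the turn, a rotation vector about the tool's x, y, z in degrees, then the opening in per cent of the stroke, from 0 (shut) to 100 (fully open). In form: [[tx, ty, tz, wx, wy, wz, hand], ...]. A call has 1 to 20 rows; each row is the pose to reach, as a shift and turn from the pose commanded when the call began, along the tool's axes at that moment; what a row does not reach only later rows make up. A row lasts 1/10 s, in which the tool goes at most 50 mm and 8.59 degrees, less where a joint would pass 70% of its speed; a pose out of reach is approached as far as the arm can. A call with a gripper value outside its range is refused whole. The fingers move at their own pace and stop on an object; "squeeze" is the grip in N (left out, the last holds). Time passes only in rows, so rows that repeat a pose let the fingers close. It gives the time, the measured TCP pose, the force and the opening at its end, in the units of the state.
- manip.sense(): the state, without advancing time (a new reading comes with each control period).
- manip.capture(name): name is "side" or "top"; returns a dict with "image" (400x640x3 uint8, red, green, blue), "range_z" (400x640 float32, m along the optical axis (not along the pixel's ray), 0 where there is no reading), "fx", "fy", "cx", "cy" (pixels), "world_to_cam" (4x4, takes a point from world to camera coordinates). Camera axes: x right, y up, looking along -z (the intrinsics and any distortion apply to the point x, -y, -z); pixel columns grow to the right and rows downward; lengths in m; the calibration is good to about 2 mm. A picture is of the moment at which its call begins.
- manip.sign_off(): hands the job in, once; it reports no verdict.
The state is a dict: "time_s": time; "joints": joint angles; "dq": joint speeds; "joint_efforts": joint torques, N m; "tool_pos": TCP position; "eef_rot": TCP orientation; "ft_force": force on the tool from outside, world axes, zero at the start; "wrist_torque": the same for the moment, N m; "width": finger opening in m.
Only numpy, scipy, OpenCV 4.12 (cv2) and the standard library are available. Lean on these libraries where they do the work, as an engineer would, in place of code of your own. Each camera call takes 0.05 s, during which the arm holds its last target.

## Working session

There is one attempt and no reset: what is moved stays moved. The work goes in short steps, Python scripts to look and compute and a tool call to move; the robot and the scene stay as the last step left them, time stands still between calls to the robot, and variables do not carry over. Pictures are saved under pics/ and viewed, and the job is handed in when it is done.

Besides the shell and the picture viewer there is one more tool, called after "Emit:" by a JSON object that holds its "api" and its "payload", one argument or row to a line. apply_moves: Moves the arm, as the interface text tells. Its arguments: {"type":"object","properties":{"deltas":{"type":"array"},"squeeze":{"type":"number"}},"required":["deltas"]}

```bash
mkdir -p pics; ls
python3 - <<'E'
from workcell import manip
import cv2,numpy as np
s=manip.sense();print({k:np.round(v,3) for k,v in s.items()})
for n in("side","top"):
    c=manip.capture(n)
    cv2.imwrite(f"pics/{n}0.png",c["image"][:,:,::-1]); np.savez(f"{n}0.npz",**c)
    print(n,c["fx"],c["fy"],c["cx"],c["cy"],[k for k in c]);print(np.round(c["world_to_cam"],4))
E
```

```text
pics
{'time_s': np.float64(0.0), 'joints': array([ 1.13 ,  0.277,  1.506,  0.   ,  1.361, -0.121]), 'dq': array([-0.001, -0.002, -0.001, -0.001,  0.   ,  0.   ]), 'joint_efforts': array([ 0.0000e+00, -4.1678e+01, -2.4580e+01, -0.0000e+00,  1.1000e-02,
        0.0000e+00]), 'tool_pos': array([0.181, 0.545, 0.23 ]), 'eef_rot': array([-1.571,  0.002,  1.251]), 'ft_force': array([-0.207,  0.157, -0.506]), 'wrist_torque': array([-0.004,  0.014,  0.008]), 'width': np.float64(0.085)}
side 393.1213571978822 393.1213571978822 320.5464643759421 203.34097927320707 ['image', 'range_z', 'fx', 'fy', 'cx', 'cy', 'world_to_cam']
[[ 0.2697 -0.9628  0.0185 -0.1029]
 [ 0.4846  0.1524  0.8614 -0.3437]
 [-0.8321 -0.2233  0.5077 -0.6546]
 [ 0.      0.      0.      1.    ]]
top 369.4075845475637 369.4075845475637 315.80526551934264 200.94756144823947 ['image', 'range_z', 'fx', 'fy', 'cx', 'cy', 'world_to_cam']
[[ 0.0293 -0.9995  0.0142  0.0337]
 [ 0.989   0.031   0.1445 -0.5277]
 [-0.1448  0.0098  0.9894 -1.2401]
 [ 0.      0.      0.      1.    ]]
```

View pics/side0.png

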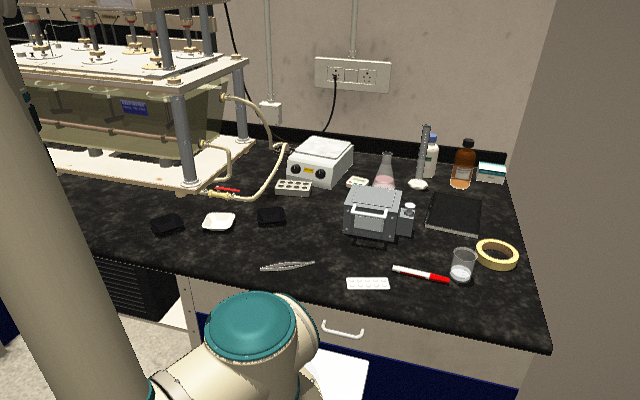

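View pics/top0.png

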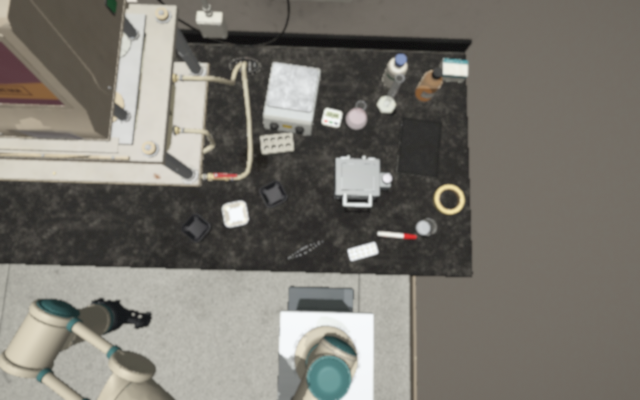

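```bash
cat > h.py <<'E'
import numpy as np,cv2
def load(n): return dict(np.load(n+".npz"))
def ray(c,u,v):
    d=np.array([(u-c["cx"])/c["fx"],-(v-c["cy"])/c["fy"],-1.]); M=c["world_to_cam"];R=M[:3,:3];t=M[:3,3]
    return -R.T@t, R.T@d
def onplane(c,u,v,z):
    o,d=ray(c,u,v); return o+d*(z-o[2])/d[2]
def cloud(c):
    v,u=np.mgrid[:400,:640]; r=c["range_z"]
    P=np.stack([(u-c["cx"])/c["fx"]*r,-(v-c["cy"])/c["fy"]*r,-r],-1)
    M=c["world_to_cam"]; return (P-M[:3,3])@M[:3,:3]
def proj(c,p):
    q=c["world_to_cam"][:3,:3]@np.array(p)+c["world_to_cam"][:3,3]
    return c["cx"]+c["fx"]*q[0]/-q[2], c["cy"]-c["fy"]*q[1]/-q[2]
def crop(c,u0,v0,u1,v1,s,f): cv2.imwrite(f,cv2.resize(c["image"][v0:v1,u0:u1,::-1],None,fx=s,fy=s,interpolation=cv2.INTER_CUBIC))
E
python3 - <<'E'
from h import *
s=load("side0");t=load("top0")
crop(t,320,140,440,240,6,"pics/tcrop.png");crop(s,330,170,430,250,7,"pics/scrop.png")
P=cloud(t)
for u,v in [(357,178),(345,178),(357,206),(387,181),(387,178),(235,214),(420,250),(280,230)]: print(u,v,np.round(P[v,u],3))
E
```

```text
357 178 [ 0.6   -0.085  0.096]
345 178 [ 0.598 -0.045  0.099]
357 206 [ 0.519 -0.098 -0.001]
387 181 [ 0.594 -0.186  0.091]
387 178 [ 0.605 -0.187  0.088]
235 214 [0.476 0.332 0.005]
420 250 [ 0.37  -0.322 -0.004]
280 230 [0.425 0.172 0.004]
```

Run:
```python
from h import *
for n in("side0","top0"):
    P=cloud(load(n)); z=P[...,2]; x=P[...,0];y=P[...,1]
    for nm,lo,hi in(("flap",.088,.105),("mid",.06,.085)):
        m=((z>lo)&(z<hi)&(x>.3)&(x<.7)&(abs(y+.1)<.25)).astype(np.uint8)
        k,l,st,ce=cv2.connectedComponentsWithStats(m)
        for i in range(1,k):
            if st[i,4]>25:
                q=P[l==i]; r=cv2.minAreaRect(q[:,:2].astype(np.float32))
                print(n,nm,st[i],np.round(q.mean(0),3),np.round(np.median(q[:,2]),3),np.round(r[0],3),np.round(r[1],3),round(r[2],1))
```

```text
side0 flap [ 343  184   60   36 1415] [ 0.585 -0.09   0.096] 0.097 [ 0.588 -0.088] [0.145 0.17 ] 89.9
side0 mid [343 206  72  18 361] [ 0.567 -0.13   0.067] 0.064 [ 0.563 -0.121] [0.074 0.202] 28.9
side0 mid [355 209  28   6  58] [ 0.545 -0.086  0.082] 0.082 [ 0.546 -0.085] [0.073 0.007] 89.7
side0 mid [453 247  22  18 152] [ 0.449 -0.327  0.065] 0.065 [ 0.445 -0.327] [0.06  0.046] 0.1
top0 flap [ 335  157   44   49 1712] [ 0.599 -0.084  0.097] 0.098 [ 0.59  -0.084] [0.165 0.144] 0.4
top0 flap [384 174   7   8  26] [ 0.606 -0.186  0.09 ] 0.09 [ 0.606 -0.186] [0.024 0.02 ] 0.6
top0 mid [379 172  12  15  91] [ 0.603 -0.178  0.064] 0.062 [ 0.606 -0.182] [0.05  0.036] 0.3
top0 mid [346 195  22   2  28] [ 0.546 -0.092  0.069] 0.069 [ 0.546 -0.087] [0.07  0.003] 88.9
top0 mid [420 218  15   9  29] [ 0.468 -0.326  0.068] 0.068 [ 0.465 -0.322] [0.021 0.051] 17.4
```

View pics/tcrop.png

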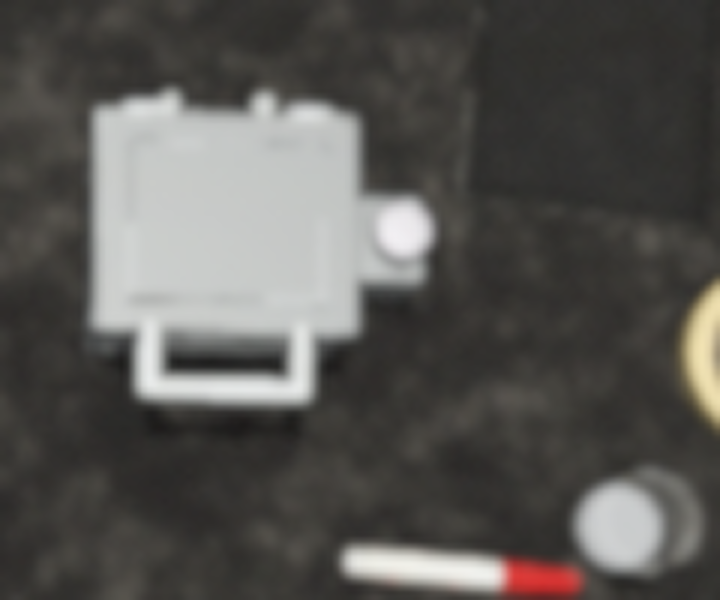

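View pics/scrop.png

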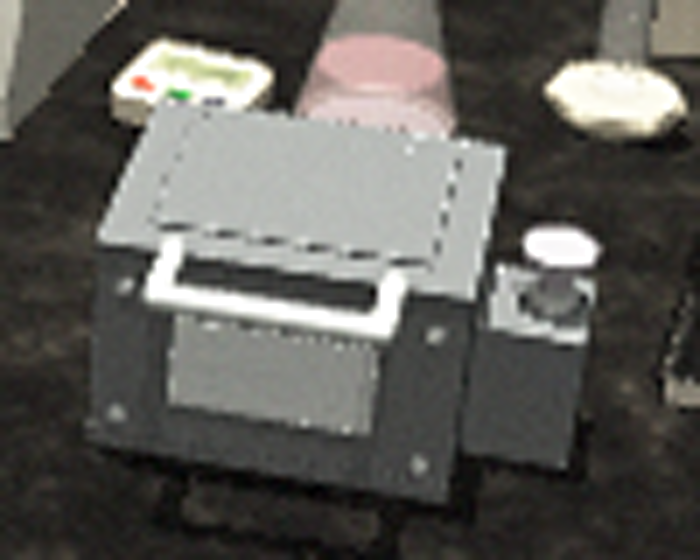

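Run:
```python
from h import *
s=load("side0");t=load("top0")
def T(a,b): return 320+(a+.5)/6-.5,140+(b+.5)/6-.5
def S(a,b): return 330+(a+.5)/7-.5,170+(b+.5)/7-.5
for nm,a,b,z in[("knob",403,230,.088),("barL",137,389,.097),("barR",314,390,.097),("fTL",92,110,.098),("fTR",360,115,.098),("fBR",360,335,.098),("fBL",90,331,.098)]: print("top",nm,np.round(onplane(t,*T(a,b),z),4))
for nm,a,b,z in[("knob",562,247,.088),("barL",150,294,.094),("barR",390,330,.094),("fTL",152,103,.098),("fTR",507,150,.098),("fBR",478,298,.098),("fBL",98,240,.098)]: print("side",nm,np.round(onplane(s,*S(a,b),z),4))
for n,c,roi in(("top",t,(215,195,255,235)),("side",s,(195,205,245,240))):
    u0,v0,u1,v1=roi; im=c["image"][v0:v1,u0:u1].astype(int)
    m=(im.min(-1)>140).astype(np.uint8)
    ct=max(cv2.findContours(m,0,2)[0],key=cv2.contourArea)
    r=cv2.minAreaRect(ct); print(n,r)
    for p in cv2.boxPoints(r): print(np.round(onplane(c,p[0]+u0,p[1]+v0,.018),4))
    print("c",np.round(onplane(c,r[0][0]+u0,r[0][1]+v0,.012),4))
crop(t,205,170,300,240,7,"pics/tboat.png")
P=cloud(t); print(np.round(P[190:240:4,235],3))
```

```text
top knob [ 0.6049 -0.186   0.088 ]
top barL [ 0.509  -0.0378  0.097 ]
top barR [ 0.5115 -0.1352  0.097 ]
top fTL [ 0.6656 -0.0095  0.098 ]
top fTR [ 0.6677 -0.1598  0.098 ]
top fBR [ 0.5428 -0.1603  0.098 ]
top fBL [ 0.5403 -0.0112  0.098 ]
side knob [ 0.6036 -0.1886  0.088 ]
side barL [ 0.5118 -0.044   0.094 ]
side barR [ 0.5135 -0.133   0.094 ]
side fTL [ 0.6543 -0.0148  0.098 ]
side fTR [ 0.6579 -0.1609  0.098 ]
side fBR [ 0.5389 -0.1618  0.098 ]
side fBL [ 0.5379 -0.0181  0.098 ]
top ((19.71154022216797, 18.557693481445312), (24.90675163269043, 25.49509620666504), 78.69007110595703)
[0.5086 0.385  0.018 ]
[0.529  0.2989 0.018 ]
[0.4438 0.277  0.018 ]
[0.4239 0.3625 0.018 ]
c [0.4768 0.3321 0.012 ]
side ((23.0, 15.0), (16.0, 32.0), 90.0)
[0.501  0.3941 0.018 ]
[0.5288 0.3054 0.018 ]
[0.453  0.2678 0.018 ]
[0.4271 0.3512 0.018 ]
c [0.4844 0.3341 0.012 ]
[[ 0.563  0.339 -0.001]
 [ 0.548  0.338 -0.003]
 [ 0.535  0.338 -0.006]
 [ 0.517  0.333  0.015]
 [ 0.505  0.335  0.002]
 [ 0.49   0.333  0.006]
 [ 0.476  0.332  0.005]
 [ 0.462  0.332  0.005]
 [ 0.448  0.33   0.007]
 [ 0.434  0.331  0.001]
 [ 0.42   0.33   0.001]
 [ 0.406  0.33  -0.003]
 [ 0.392  0.327  0.005]]
```

View pics/tboat.png

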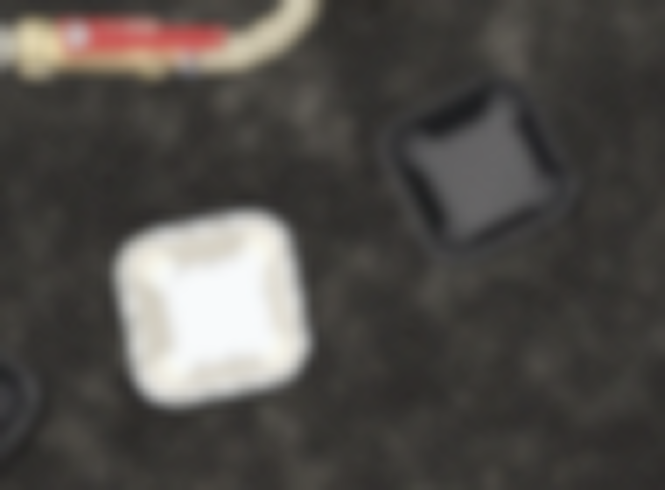

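```bash
cat >> h.py <<'E'
from scipy.spatial.transform import Rotation as Ro
def delta(p,rpy,tp,trpy):
    R=Ro.from_euler("xyz",rpy);R2=Ro.from_euler("xyz",trpy)
    d=R.inv().apply(np.array(tp)-np.array(p)); w=(R.inv()*R2).as_rotvec(degrees=True)
    return np.round(d,4),np.round(w,2)
def go(tp,yaw):
    from workcell import manip
    s=manip.sense(); print(round(float(s["time_s"]),2),np.round(s["tool_pos"],4),np.round(s["eef_rot"],3),np.round(s["ft_force"],2),round(float(s["width"]),4))
    print(*delta(s["tool_pos"],s["eef_rot"],tp,[-np.pi/2,0,yaw]))
E
python3 -c "
from h import *
go([.605,-.187,.15],.017)"
```

```text
0.1 [0.1806 0.5454 0.2305] [-1.571  0.002  1.251] [-0.31  0.2   0.32] 0.0853
[-0.5617  0.0813 -0.6332] [ 5.00e-02  7.07e+01 -9.00e-02]
```

Emit:
{"api": "apply_moves", "payload": {
  "deltas": [
    [-0.03,0.0,-0.034,0,7,0,0],
    [-0.06,0.0,-0.067,0,14,0,0],
    [-0.09,0.0,-0.1,0,21,0,0],
    [-0.12,0.0,-0.135,0,28,0,0],
    [-0.15,0.0,-0.17,0,35,0,0],
    [-0.18,0.0,-0.2,0,42,0,0],
    [-0.21,0.0,-0.235,0,49,0,0],
    [-0.24,0.0,-0.27,0,56,0,0],
    [-0.27,0.01,-0.305,0,63,0,0],
    [-0.3,0.01,-0.34,0,70.7,0,0],
    [-0.33,0.02,-0.373,0,70.7,0,0],
    [-0.36,0.02,-0.407,0,70.7,0,0],
    [-0.39,0.03,-0.44,0,70.7,0,0],
    [-0.42,0.04,-0.475,0,70.7,0,0],
    [-0.45,0.05,-0.51,0,70.7,0,0],
    [-0.48,0.06,-0.543,0,70.7,0,0],
    [-0.51,0.07,-0.575,0,70.7,0,0],
    [-0.54,0.08,-0.61,0,70.7,0,0],
    [-0.562,0.081,-0.633,0,70.7,0,0],
    [-0.562,0.081,-0.633,0,70.7,0,0]
  ]
}}

```text
time_s: 2.1
tool_pos: [0.6066, -0.1909, 0.1486]
eef_rot: [-1.572, -0.0, 0.013]
ft_force: [-1.3, 0.2, -0.4]
width: 0.0001
```

```bash
python3 -c "
from h import *
from workcell import manip
go([.605,-.187,.1],.017)
for n in('side','top'):
    c=manip.capture(n); np.savez(n+'1.npz',**c)
crop(load('side1'),330,130,450,230,6,'pics/s1.png');crop(load('top1'),320,140,440,240,6,'pics/t1.png')
go([.605,-.187,.1],.017)"
```

```text
2.1 [ 0.6066 -0.1909  0.1486] [-1.572 -0.     0.013] [-1.31  0.24 -0.35] 0.0001
[-0.0016  0.0486  0.004 ] [ 0.09 -0.2   0.  ]
2.2 [ 0.6045 -0.1869  0.1492] [-1.569  0.002  0.016] [-0.82  1.45  0.05] 0.0002
[ 0.0006  0.0492 -0.0002] [-0.08 -0.08 -0.11]
```

View pics/s1.png

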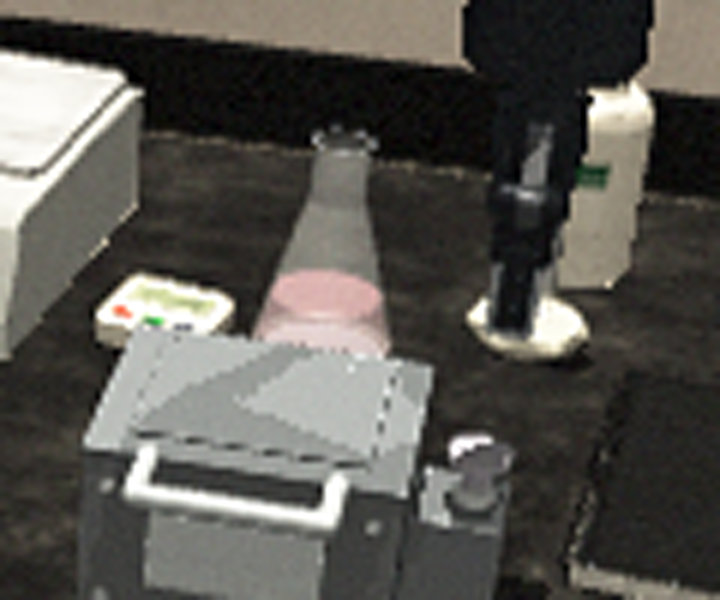

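View pics/t1.png

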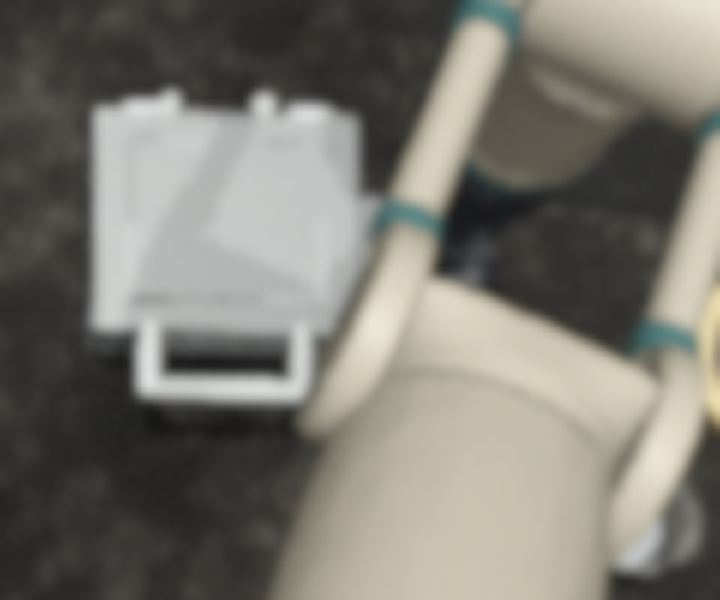

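```bash
python3 -c "
from h import *
c=load('side1')
print(proj(c,[.6045,-.187,.149]),proj(c,[.605,-.187,.088]))
print(330+515/6,130+330/6,330+481/6,130+445/6)"
```

```text
(np.float64(412.35932745968626), np.float64(184.78087093019286)) (np.float64(409.3048772144772), np.float64(204.51191170297776))
415.8333333333333 185.0 410.1666666666667 204.16666666666669
```

Emit:
{"api": "apply_moves", "payload": {
  "deltas": [
    [0,0.02,0,0,0,0,0],
    [0,0.04,0,0,0,0,0],
    [0,0.05,0,0,0,0,0],
    [0,0.056,0,0,0,0,0],
    [0,0.06,0,0,0,0,0],
    [0,0.064,0,0,0,0,0],
    [0,0.067,0,0,0,0,0],
    [0,0.069,0,0,0,0,0],
    [0,0.07,0,0,0,0,0]
  ]
}}

```text
time_s: 3.1
tool_pos: [0.6054, -0.1864, 0.0809]
eef_rot: [-1.57, -0.001, 0.017]
ft_force: [-0.9, 2.7, 6.1]
width: -0.0002
```

Emit:
{"api": "apply_moves", "payload": {
  "deltas": [
    [0,0.001,0,0,0,0,0],
    [0,0.002,0,0,0,0,0],
    [0,0.003,0,0,0,0,0],
    [0,0.004,0,0,0,0,0],
    [0,0.004,0,0,0,0,0]
  ]
}}

```text
time_s: 3.6
tool_pos: [0.6054, -0.1864, 0.078]
eef_rot: [-1.571, -0.002, 0.017]
ft_force: [-2.3, 2.6, 10.6]
width: 0.0001
```

Emit:
{"api": "apply_moves", "payload": {
  "deltas": [
    [0,0.001,0,0,0,0,0],
    [0,0.002,0,0,0,0,0],
    [0,0.002,0,0,0,0,0],
    [0,0.002,0,0,0,0,0]
  ]
}}

```text
time_s: 4.0
tool_pos: [0.6055, -0.1864, 0.0779]
eef_rot: [-1.571, -0.002, 0.017]
ft_force: [-3.7, 4.3, 20.8]
width: -0.0002
```

```bash
python3 -c "
from h import *
from workcell import manip
go([.605,-.187,.1],.017)
c=manip.capture('side'); np.savez('side2.npz',**c)
crop(c,380,160,440,240,7,'pics/s2.png')
go([.605,-.187,.1],.017)"
```

```text
4.0 [ 0.6055 -0.1864  0.0779] [-1.571 -0.002  0.017] [-3.74  4.34 20.8 ] -0.0002
[-0.0004 -0.0221 -0.0006] [ 0.02 -0.    0.14]
4.05 [ 0.6055 -0.1864  0.0779] [-1.571 -0.003  0.017] [-4.82  4.32 19.95] 0.0002
[-0.0005 -0.0221 -0.0006] [0.03 0.   0.14]
```

View pics/s2.png

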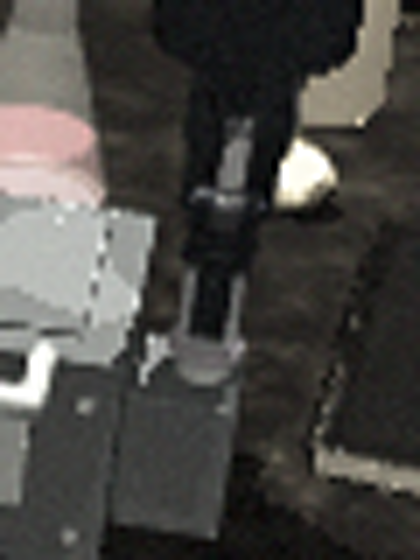

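Emit:
{"api": "apply_moves", "payload": {
  "deltas": [
    [0,-0.03,0,0,0,0,0],
    [0,-0.06,0,0,0,0,0],
    [0,-0.09,0,0,0,0,0],
    [-0.02,-0.09,0.02,0,0,0,22],
    [-0.045,-0.09,0.045,0,0,0,22],
    [-0.07,-0.09,0.07,0,0,0,22],
    [-0.09,-0.09,0.09,0,0,0,22],
    [-0.096,-0.09,0.098,0,0,0,22],
    [-0.096,-0.09,0.098,0,0,0,22],
    [-0.096,-0.09,0.098,0,0,0,22]
  ]
}}

```text
time_s: 5.05
tool_pos: [0.5088, -0.0912, 0.1644]
eef_rot: [-1.572, -0.002, 0.017]
ft_force: [0.3, -0.6, -0.2]
width: 0.0188
```

```bash
python3 -c "
from h import *
from workcell import manip
for n in('side','top'):
    c=manip.capture(n); np.savez(n+'3.npz',**c)
crop(load('side3'),330,130,450,230,6,'pics/s3.png');crop(load('top3'),320,140,440,240,6,'pics/t3.png')
go([.5105,-.088,.11],.017)
c=load('side3');print(proj(c,manip.sense()['tool_pos']))"
```

```text
5.15 [ 0.5088 -0.0914  0.1643] [-1.572e+00 -1.000e-03  1.700e-02] [-0.13 -0.3  -0.18] 0.0188
[0.0017 0.0543 0.0034] [ 0.05 -0.03  0.07]
(np.float64(371.14364383248443), np.float64(191.05853556555937))
```

View pics/s3.png

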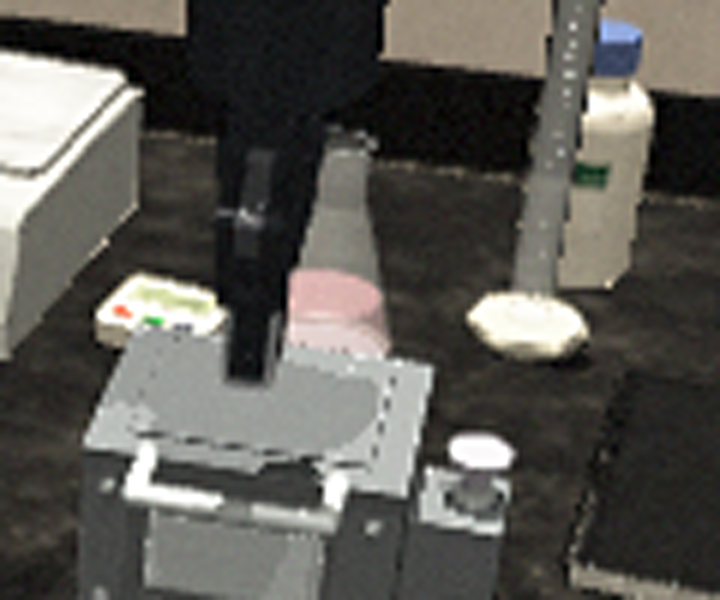

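View pics/t3.png

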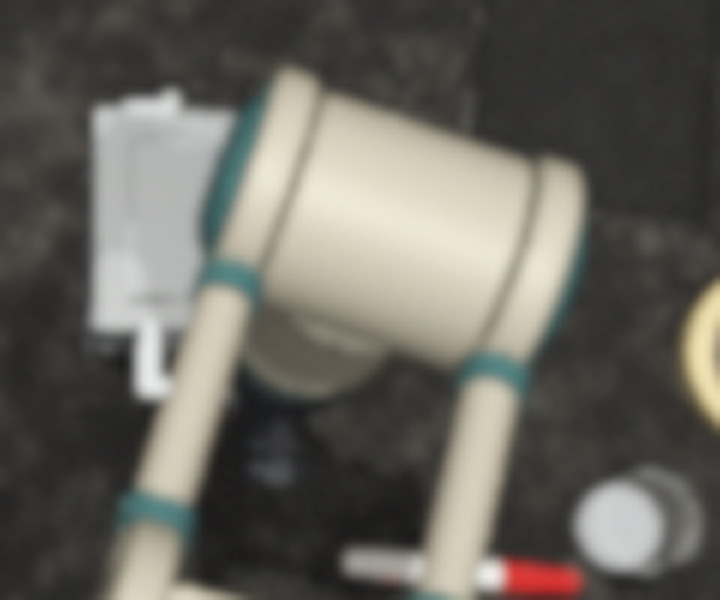

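```bash
python3 -c "
from h import *
P=cloud(load('top3'))
for a,b in[(290,80),(400,120),(540,170),(400,210),(400,300),(320,360),(270,460)]:
    print(a,b,np.round(P[140+b//6,320+a//6],3))
m=(P[...,2]>.2)&(P[...,0]>.45)&(P[...,0]<.75)&(abs(P[...,1])<.4);q=P[m]
for z in(.2,.3,.35,.4,.45,.5,.55): 
    k=q[abs(q[:,2]-z)<.025]; print(z,len(k),k.min(0) if len(k) else '',k.max(0) if len(k) else '')
"
```

```text
290 80 [ 0.555 -0.051  0.557]
400 120 [ 0.543 -0.09   0.55 ]
540 170 [ 0.526 -0.139  0.556]
400 210 [ 0.506 -0.086  0.57 ]
400 300 [ 0.478 -0.089  0.553]
320 360 [ 0.475 -0.082  0.435]
270 460 [ 0.455 -0.089  0.264]
0.2 14 [ 0.47205049 -0.08825061  0.20772354] [ 0.48940577 -0.07743701  0.22412961]
0.3 48 [ 0.46777998 -0.10844153  0.27510753] [ 0.48526947 -0.06059714  0.32470045]
0.35 83 [ 0.47223592 -0.11576221  0.3259537 ] [ 0.49192782 -0.05755194  0.37478055]
0.4 86 [ 0.47341557 -0.11758394  0.37507513] [ 0.49631261 -0.05732859  0.42412342]
0.45 71 [ 0.47461054 -0.10842926  0.42556696] [ 0.49654677 -0.05693059  0.46773475]
0.5 53 [ 0.46239111 -0.10811146  0.48170054] [ 0.53583594 -0.02393475  0.52462819]
0.55 2389 [ 0.45002991 -0.15400203  0.52501909] [ 0.56227404 -0.01169567  0.57407592]
```

Emit:
{"api": "apply_moves", "payload": {
  "deltas": [
    [0.0015,0.02,0.003,0,0,0,22],
    [0.0015,0.04,0.003,0,0,0,22],
    [0.0015,0.05,0.003,0,0,0,22],
    [0.0015,0.06,0.003,0,0,0,22],
    [0.0015,0.07,0.003,0,0,0,22],
    [0.0015,0.08,0.003,0,0,0,22],
    [0.0015,0.08,0.003,0,0,0,22]
  ],
  "squeeze": 30
}}

```text
time_s: 5.85
tool_pos: [0.508, -0.0871, 0.083]
eef_rot: [-1.57, 0.002, 0.017]
ft_force: [0.3, -0.2, -0.9]
width: 0.0186
```

Emit:
{"api": "apply_moves", "payload": {
  "deltas": [
    [0.0015,0,0,0,0,0,12],
    [0.0015,0,0,0,0,0,5],
    [0.0015,0,0,0,0,0,0],
    [0.0015,0,0,0,0,0,0],
    [0.0015,0,0,0,0,0,0]
  ],
  "squeeze": 30
}}

```text
time_s: 6.35
tool_pos: [0.5111, -0.0873, 0.0848]
eef_rot: [-1.571, -0.002, 0.017]
ft_force: [2.4, 1.0, -0.7]
width: 0.0087
```

```bash
python3 -c "
from h import *
from workcell import manip
c=manip.capture('side'); np.savez('side4.npz',**c)
crop(load('side4'),330,130,450,230,6,'pics/s4.png')
go([.5105,-.088,.11],.017)"
```

```text
6.4 [ 0.5111 -0.0873  0.0847] [-1.571 -0.002  0.017] [ 2.55  0.51 -0.61] 0.0086
[-0.0006 -0.0253 -0.0007] [ 0.01 -0.01  0.11]
```

View pics/s4.png

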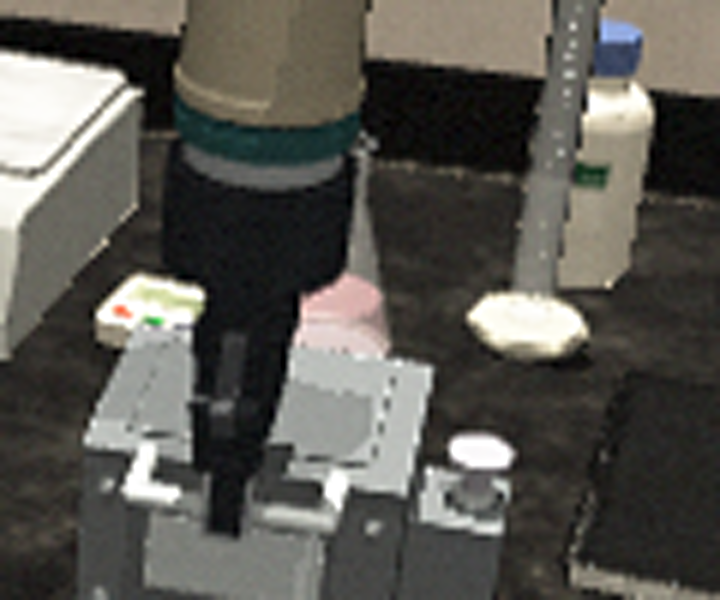

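Emit:
{"api": "apply_moves", "payload": {
  "deltas": [
    [0.001,-0.008,0,0,0,0,0],
    [0.001,-0.015,0,0,0,0,0],
    [0.003,-0.031,0,0,0,0,0],
    [0.007,-0.0455,0,0,0,0,0],
    [0.012,-0.06,0,0,0,0,0],
    [0.019,-0.074,0,0,0,0,0],
    [0.019,-0.074,0,0,0,0,0]
  ]
}}

```text
time_s: 7.1
tool_pos: [0.5301, -0.0872, 0.1603]
eef_rot: [-1.572, -0.002, 0.017]
ft_force: [0.9, -1.1, -0.4]
width: 0.0087
```

Emit:
{"api": "apply_moves", "payload": {
  "deltas": [
    [0.008,-0.013,0,0,0,0,0],
    [0.017,-0.0255,0,0,0,0,0],
    [0.028,-0.0365,0,0,0,0,0],
    [0.0395,-0.047,0,0,0,0,0],
    [0.052,-0.056,0,0,0,0,0],
    [0.065,-0.0635,0,0,0,0,0],
    [0.079,-0.07,0,0,0,0,0],
    [0.094,-0.0745,0,0,0,0,0],
    [0.109,-0.078,0,0,0,0,0],
    [0.124,-0.08,0,0,0,0,0],
    [0.139,-0.08,0,0,0,0,0],
    [0.155,-0.079,0,0,0,0,0],
    [0.162,-0.078,0,0,0,0,0],
    [0.162,-0.078,0,0,0,0,0]
  ]
}}

```text
time_s: 8.5
tool_pos: [0.6918, -0.0868, 0.2371]
eef_rot: [-1.576, -0.001, 0.016]
ft_force: [0.6, -4.7, 3.5]
width: 0.0085
```

```bash
python3 -c "
from h import *
from workcell import manip
c=manip.capture('side'); np.savez('side5.npz',**c)
crop(load('side5'),320,100,450,240,4,'pics/s5.png')
go([.5105,-.088,.11],.017)"
```

```text
8.55 [ 0.6916 -0.0868  0.2371] [-1.576e+00 -1.000e-03  1.600e-02] [ 1.45 -4.58  4.61] 0.0087
[-0.1812  0.1269  0.0023] [ 0.27 -0.04  0.07]
```

View pics/s5.png

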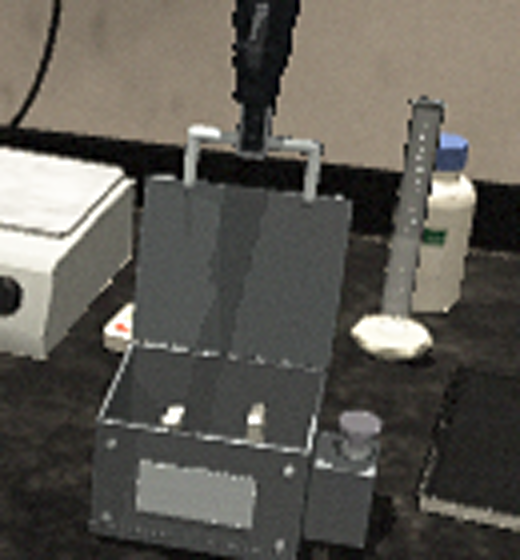

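Emit:
{"api": "apply_moves", "payload": {
  "deltas": [
    [0,0,0,0,0,0,15],
    [0,0,0,0,0,0,25],
    [0,0,0,0,0,0,25],
    [0,-0.02,0,0,0,0,25],
    [0,-0.04,0,0,0,0,25],
    [0,-0.07,0,0,0,0,25],
    [-0.03,-0.09,0,0,0,0,25],
    [-0.07,-0.09,0,0,0,0,25],
    [-0.11,-0.09,0.03,0,0,0,25],
    [-0.15,-0.09,0.06,0,0,0,25],
    [-0.19,-0.09,0.1,0,0,0,25],
    [-0.23,-0.09,0.14,0,0,0,25],
    [-0.26,-0.09,0.18,0,0,0,25],
    [-0.26,-0.09,0.22,0,0,0,25],
    [-0.26,-0.09,0.25,0,0,0,25],
    [-0.26,-0.09,0.25,0,0,0,25]
  ]
}}

```text
time_s: 10.15
tool_pos: [0.4255, 0.1648, 0.3263]
eef_rot: [-1.568, 0.0, 0.023]
ft_force: [-0.0, 0.1, -0.5]
width: 0.0213
```

```bash
python3 -c "
from h import *
from workcell import manip
for n in('side','top'):
    c=manip.capture(n); np.savez(n+'6.npz',**c)
cv2.imwrite('pics/t6f.png',load('top6')['image'][:,:,::-1])
crop(load('side6'),330,140,430,240,6,'pics/s6.png');crop(load('top6'),320,130,420,220,7,'pics/t6.png')
go([.5105,-.088,.11],.017)"
```

```text
10.25 [0.4263 0.1617 0.3261] [-1.571e+00  1.000e-03  1.900e-02] [0.4  0.02 0.21] 0.0213
[ 0.0795  0.2162 -0.2512] [ 0.04  0.14 -0.04]
```

View pics/s6.png

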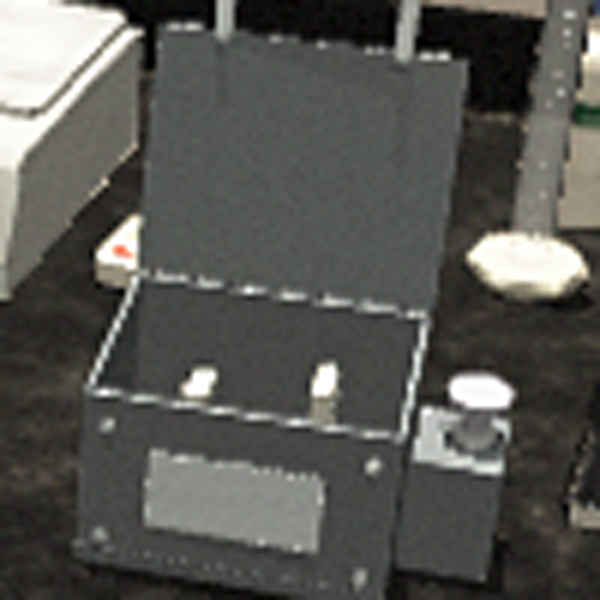

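View pics/t6.png

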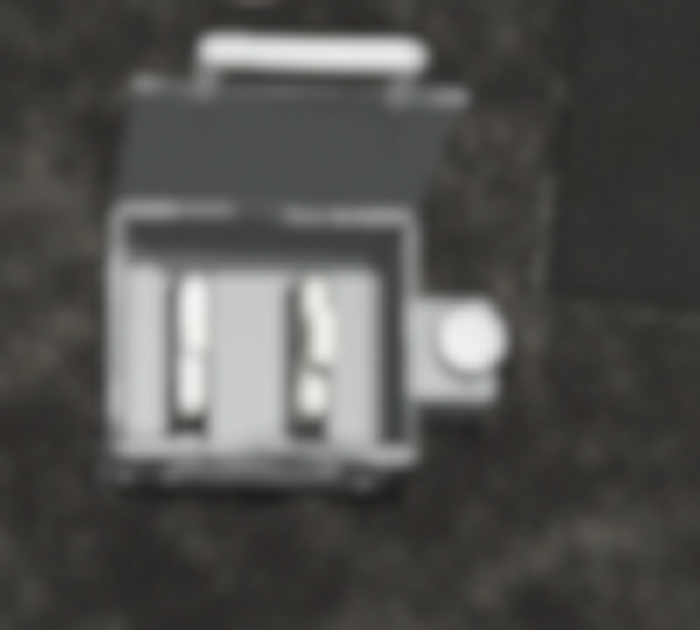

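```bash
python3 -c "
from h import *
s=load('side6');t=load('top6')
for y in(-.117,-.057):
  for z in(.066,.082):
    p=[.604,y,z]; a=proj(s,p);b=proj(t,p); print(y,z,'side crop',(a[0]-330)*6+3,(a[1]-140)*6+3,'top crop',(b[0]-320)*7+3,(b[1]-130)*7+3)
P=cloud(t);Q=cloud(s)
for a,b in[(322,320),(322,340),(313,395),(310,290),(194,320),(194,350),(190,395),(195,290)]: print('t',a,b,np.round(P[130+b//7,320+a//7],3))
for a,b in[(325,373),(325,385),(322,408),(205,372),(195,388)]: print('s',a,b,np.round(Q[140+b//6,330+a//6],3))
f=lambda c,z,*p:np.round(onplane(c,*p,z),4)
T=lambda a,b:(320+(a-3)/7,130+(b-3)/7)
S=lambda a,b:(330+(a-2.5)/6,140+(b-2.5)/6)
print('tab top view',f(t,.082,*T(323,322)),'plate',f(t,.058,*T(312,400)),f(t,.058,*T(192,400)))
print('tab side',f(s,.082,*S(326,378)),'stub side',f(s,.066,*S(200,380)))
"
```

```text
-0.117 0.066 side crop 319.93438178304507 408.7517002385092 top crop 320.1106968439078 345.0195067928809
-0.117 0.082 side crop 323.3626639222109 379.1038309015436 top crop 324.97676984502044 338.2665814659314
-0.057 0.066 side crop 192.7787575037396 389.0322600074482 top crop 197.4786780780318 341.13881991113976
-0.057 0.082 side crop 195.2288217682443 359.59941553303696 top crop 200.79026656965385 334.33345189934084
t 322 320 [ 0.613 -0.116  0.086]
t 322 340 [ 0.603 -0.117  0.084]
t 313 395 [ 0.581 -0.114  0.058]
t 310 290 [ 0.634 -0.114  0.055]
t 194 320 [ 0.618 -0.055  0.055]
t 194 350 [ 0.599 -0.055  0.063]
t 190 395 [ 0.579 -0.056  0.056]
t 195 290 [ 0.631 -0.054  0.061]
s 325 373 [ 0.61  -0.118  0.081]
s 325 385 [ 0.597 -0.12   0.082]
s 322 408 [ 0.591 -0.119  0.073]
s 205 372 [ 0.631 -0.059  0.059]
s 195 388 [ 0.606 -0.058  0.066]
tab top view [ 0.612 -0.116  0.082] plate [ 0.5781 -0.1144  0.058 ] [ 0.5762 -0.0556  0.058 ]
tab side [ 0.605  -0.1183  0.082 ] stub side [ 0.613  -0.0591  0.066 ]
```

```bash
python3 -c "
from h import *
go([.605,-.1165,.16],.017+np.pi/2)"
```

```text
10.25 [0.4263 0.1617 0.3261] [-1.571e+00  1.000e-03  1.900e-02] [0.4  0.02 0.21] 0.0213
[ 0.1734  0.1662 -0.2815] [-0.000e+00 -8.986e+01 -6.000e-02]
```

Emit:
{"api": "apply_moves", "payload": {
  "deltas": [
    [0.015,0.01,-0.025,0,-8,0,35],
    [0.03,0.02,-0.05,0,-16,0,35],
    [0.045,0.035,-0.075,0,-24,0,35],
    [0.06,0.05,-0.1,0,-32,0,35],
    [0.075,0.065,-0.125,0,-40,0,35],
    [0.09,0.08,-0.15,0,-48,0,35],
    [0.11,0.095,-0.18,0,-56,0,35],
    [0.13,0.11,-0.21,0,-64,0,35],
    [0.145,0.125,-0.235,0,-72,0,35],
    [0.16,0.14,-0.26,0,-80,0,35],
    [0.17,0.155,-0.275,0,-88,0,35],
    [0.1735,0.166,-0.2815,0,-89.9,0,35],
    [0.1735,0.166,-0.2815,0,-89.9,0,35],
    [0.1735,0.166,-0.2815,0,-89.9,0,35]
  ]
}}

```text
time_s: 11.65
tool_pos: [0.6046, -0.1181, 0.16]
eef_rot: [-1.569, -0.001, 1.583]
ft_force: [-0.1, 0.3, -0.3]
width: 0.0297
```

```bash
python3 -c "
from h import *
from workcell import manip
c=manip.capture('side'); np.savez('side7.npz',**c)
crop(load('side7'),330,100,430,240,4,'pics/s7.png')
go([.605,-.1165,.1],.017+np.pi/2)"
```

```text
11.7 [ 0.6049 -0.1177  0.1607] [-1.571 -0.     1.584] [ 0.39 -0.25 -0.24] 0.0296
[ 0.0012  0.0607 -0.0001] [-0.01 -0.2   0.01]
```

View pics/s7.png

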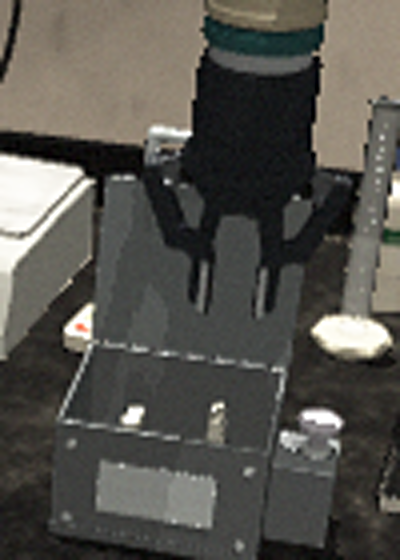

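Emit:
{"api": "apply_moves", "payload": {
  "deltas": [
    [0.001,0.02,0,0,0,0,35],
    [0.001,0.04,0,0,0,0,35],
    [0.001,0.06,0,0,0,0,35],
    [0.001,0.07,0,0,0,0,35],
    [0.001,0.08,0,0,0,0,35],
    [0.001,0.09,0,0,0,0,35],
    [0.001,0.1,0,0,0,0,35],
    [0.001,0.104,0,0,0,0,35],
    [0.001,0.104,0,0,0,0,35]
  ]
}}

```text
time_s: 12.6
tool_pos: [0.605, -0.116, 0.0557]
eef_rot: [-1.57, -0.0, 1.586]
ft_force: [-0.6, 0.3, -0.5]
width: 0.0299
```

```bash
python3 -c "
from h import *
from workcell import manip
c=manip.capture('side'); np.savez('side8.npz',**c)
crop(load('side8'),330,130,430,240,5,'pics/s8.png')
go([.605,-.1165,.1],.017+np.pi/2)"
```

```text
12.65 [ 0.6054 -0.1161  0.0562] [-1.571 -0.     1.586] [ 0.16  0.16 -0.81] 0.0297
[-0.0004 -0.0438  0.0004] [-0.01 -0.1   0.01]
```

View pics/s8.png

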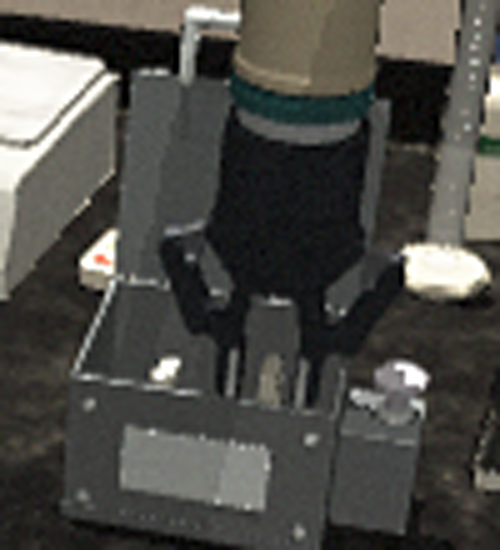

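The fingers straddle the tab (between crop x≈235 and 305, tab at ≈270). I'll close on it.

Emit:
{"api": "apply_moves", "payload": {
  "deltas": [
    [0,0,0,0,0,0,20],
    [0,0,0,0,0,0,10],
    [0,0,0,0,0,0,0],
    [0,0,0,0,0,0,0],
    [0,0,0,0,0,0,0],
    [0,0,0,0,0,0,0]
  ],
  "squeeze": 40
}}

```text
time_s: 13.25
tool_pos: [0.6058, -0.1162, 0.0569]
eef_rot: [-1.572, 0.0, 1.586]
ft_force: [-0.3, 0.1, 3.4]
width: 0.0094
```

Emit:
{"api": "apply_moves", "payload": {
  "deltas": [
    [0,-0.005,0,0,0,0,0],
    [0,-0.01,0,0,0,0,0],
    [0,-0.018,0,0,0,0,0],
    [0,-0.026,0,0,0,0,0],
    [0,-0.034,0,0,0,0,0],
    [0,-0.042,0,0,0,0,0],
    [0,-0.05,0,0,0,0,0],
    [0,-0.06,0,0,0,0,0],
    [0,-0.07,0,0,0,0,0],
    [0,-0.08,0,0,0,0,0],
    [0,-0.095,0,0,0,0,0],
    [0,-0.11,0,0,0,0,0],
    [0,-0.125,0,0,0,0,0],
    [0,-0.14,0,0,0,0,0],
    [0,-0.15,0,0,0,0,0],
    [0,-0.15,0,0,0,0,0],
    [0,-0.15,0,0,0,0,0]
  ]
}}

```text
time_s: 14.95
tool_pos: [0.6051, -0.116, 0.2061]
eef_rot: [-1.571, -0.0, 1.586]
ft_force: [0.3, 0.3, 0.1]
width: 0.0092
```

```bash
python3 -c "
from h import *
from workcell import manip
c=manip.capture('side'); np.savez('side9.npz',**c)
crop(load('side9'),330,90,430,240,4,'pics/s9.png')
go([.477,.332,.2],.017+np.pi/2)"
```

```text
15.0 [ 0.6048 -0.116   0.2056] [-1.57  -0.     1.586] [-0.52  0.59 -0.73] 0.0092
[0.4499 0.006  0.1209] [-0.07 -0.1   0.03]
```

View pics/s9.png

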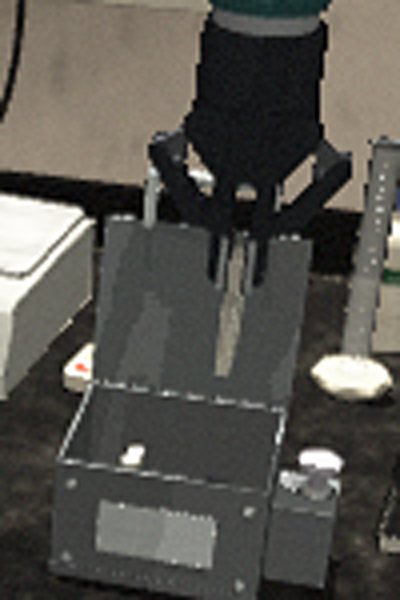

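```bash
python3 -c "
from h import *
for n in('top6','side0','top0'):
    P=cloud(load(n)); c=load(n)
    m=(c['range_z']>0)&(P[...,2]>.06)&(P[...,0]>.38)&(P[...,0]<.62)&(P[...,1]>.2)&(P[...,1]<.55)
    q=P[m]; print(n,len(q)); 
    for z in(.1,.2,.3,.4,.5,.6):
        k=q[abs(q[:,2]-z)<.05]
        if len(k): print(z,len(k),k.min(0),np.percentile(k,2,axis=0))
"
```

```text
top6 4330
0.1 144 [0.58460222 0.4667411  0.06058899] [0.58542762 0.47113006 0.06134077]
0.2 169 [0.58518435 0.47097811 0.15040821] [0.58567683 0.47188136 0.15450956]
0.3 191 [0.56919568 0.45710507 0.25088398] [0.57002456 0.45808326 0.25202998]
0.4 691 [0.57211569 0.45754118 0.35003061] [0.57262101 0.45899839 0.35328396]
0.5 152 [0.56844259 0.49456392 0.53689556] [0.56887285 0.4951226  0.53765642]
0.6 1485 [0.5668496  0.49534041 0.55006718] [0.56943495 0.49620705 0.55253555]
side0 2179
0.1 364 [0.58036588 0.46528863 0.06015939] [0.58268156 0.46827197 0.06141654]
0.2 456 [0.5813593  0.46733117 0.15003731] [0.58288339 0.46841368 0.1520793 ]
0.3 602 [0.56409997 0.45283332 0.25003075] [0.56800558 0.45562376 0.2533201 ]
0.4 369 [0.56674099 0.45456163 0.35013164] [0.56969228 0.45594637 0.35042971]
0.5 190 [0.56478124 0.49058538 0.53653572] [0.56645119 0.49219257 0.53685243]
0.6 198 [0.56440567 0.49155518 0.55003885] [0.56632251 0.49289217 0.55028328]
top0 3719
0.1 150 [0.57825023 0.46794203 0.0605803 ] [0.5844933  0.46916792 0.06103531]
0.2 174 [0.58547725 0.47087858 0.15060913] [0.58584121 0.47165637 0.15202774]
0.3 183 [0.56984005 0.45756868 0.25031502] [0.5701792  0.45777035 0.25176868]
0.4 699 [0.57141765 0.45757301 0.35010341] [0.57244928 0.45895707 0.35232181]
0.5 156 [0.56806955 0.494401   0.53734805] [0.56858203 0.49497365 0.53806352]
0.6 1480 [0.56666575 0.49472306 0.55013058] [0.56916326 0.49628392 0.55344153]
```

Emit:
{"api": "apply_moves", "payload": {
  "deltas": [
    [0.01,0,0.003,0,0,0,0],
    [0.03,0,0.008,0,0,0,0],
    [0.06,0,0.016,0,0,0,0],
    [0.09,0,0.024,0,0,0,0],
    [0.12,0,0.032,0,0,0,0],
    [0.15,0,0.04,0,0,0,0],
    [0.18,0,0.048,0,0,0,0],
    [0.21,0,0.056,0,0,0,0],
    [0.24,0,0.065,0,0,0,0],
    [0.27,0,0.073,0,0,0,0],
    [0.3,0,0.081,0,0,0,0],
    [0.33,0,0.089,0,0,0,0],
    [0.36,0,0.097,0,0,0,0],
    [0.39,0,0.105,0,0,0,0],
    [0.415,0,0.112,0,0,0,0],
    [0.435,0,0.117,0,0,0,0],
    [0.445,0,0.12,0,0,0,0],
    [0.45,0,0.121,0,0,0,0],
    [0.45,0,0.121,0,0,0,0]
  ]
}}

```text
time_s: 16.9
tool_pos: [0.4768, 0.3323, 0.2061]
eef_rot: [-1.57, 0.0, 1.587]
ft_force: [-0.1, 0.1, -0.7]
width: 0.0091
```

Emit:
{"api": "apply_moves", "payload": {
  "deltas": [
    [0,0.01,0,0,0,0,0],
    [0,0.02,0,0,0,0,0],
    [0,0.03,0,0,0,0,0],
    [0,0.045,0,0,0,0,0],
    [0,0.06,0,0,0,0,0],
    [0,0.07,0,0,0,0,0],
    [0,0.075,0,0,0,0,0],
    [0,0.077,0,0,0,0,0],
    [0,0.077,0,0,0,0,0],
    [0,0.077,0,0,0,0,0],
    [0,0.077,0,0,0,0,0]
  ]
}}

```text
time_s: 18.0
tool_pos: [0.4778, 0.3322, 0.13]
eef_rot: [-1.572, -0.001, 1.586]
ft_force: [-0.0, -1.5, -0.5]
width: 0.0093
```

```bash
python3 -c "
from h import *
from workcell import manip
for n in('side','top'):
    c=manip.capture(n); np.savez(n+'10.npz',**c)
crop(load('side10'),170,110,270,250,4,'pics/s10.png');cv2.imwrite('pics/t10.png',load('top10')['image'][:,:,::-1]);cv2.imwrite('pics/s10f.png',load('side10')['image'][:,:,::-1])
go([.477,.332,.129],.017+np.pi/2)"
```

```text
18.1 [0.4777 0.3322 0.1298] [-1.572e+00 -1.000e-03  1.586e+00] [-0.18  0.02 -0.86] 0.0096
[-0.0002  0.0008  0.0007] [ 0.05 -0.1   0.03]
```

View pics/s10.png

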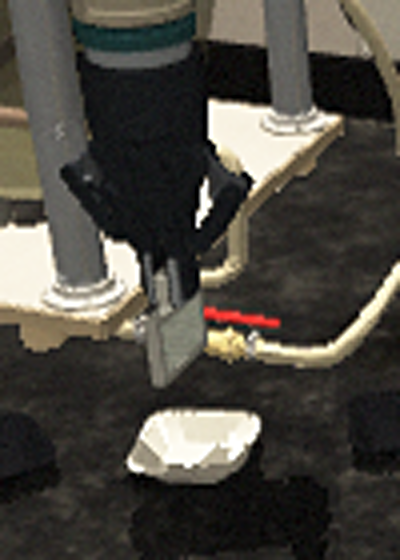

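View pics/t10.png

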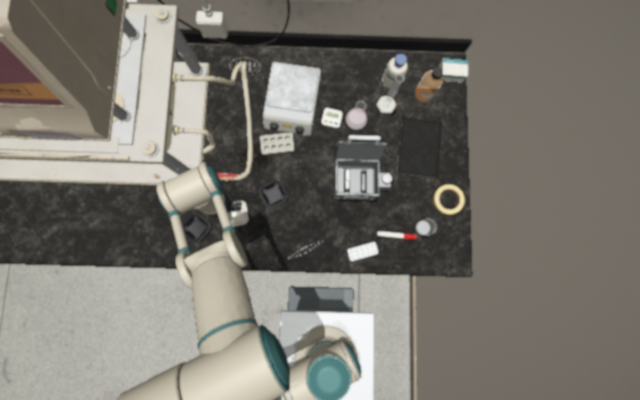

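View pics/s10f.png

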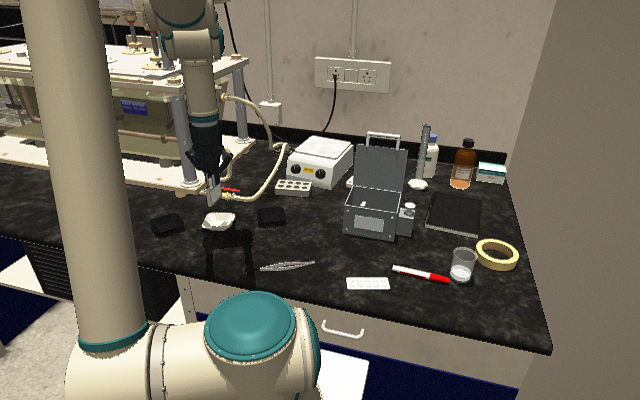

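```bash
python3 -c "
from h import *
s=load('side10');t=load('top10')
g=lambda p:np.round([(proj(s,p)[0]-170)*4+2,(proj(s,p)[1]-110)*4+2])
for x in(.446,.51):
  for z in(.081,.131): print(x,z,g([x,.332,z]))
print('boat top centre',g([.477,.332,.018]))
P=cloud(s); sl=[(158,380),(165,350),(195,335),(200,355),(180,360)]
for a,b in sl: print(a,b,np.round(P[110+b//4,170+a//4],3))
crop(t,320,130,440,240,6,'pics/t10c.png')
"
```

```text
0.446 0.081 [157. 386.]
0.446 0.131 [148. 321.]
0.51 0.081 [203. 342.]
0.51 0.131 [195. 279.]
boat top centre [191. 441.]
158 380 [0.446 0.331 0.085]
165 350 [0.458 0.329 0.103]
195 335 [0.492 0.327 0.098]
200 355 [ 0.625  0.405 -0.004]
180 360 [0.47  0.326 0.088]
```

View pics/t10c.png

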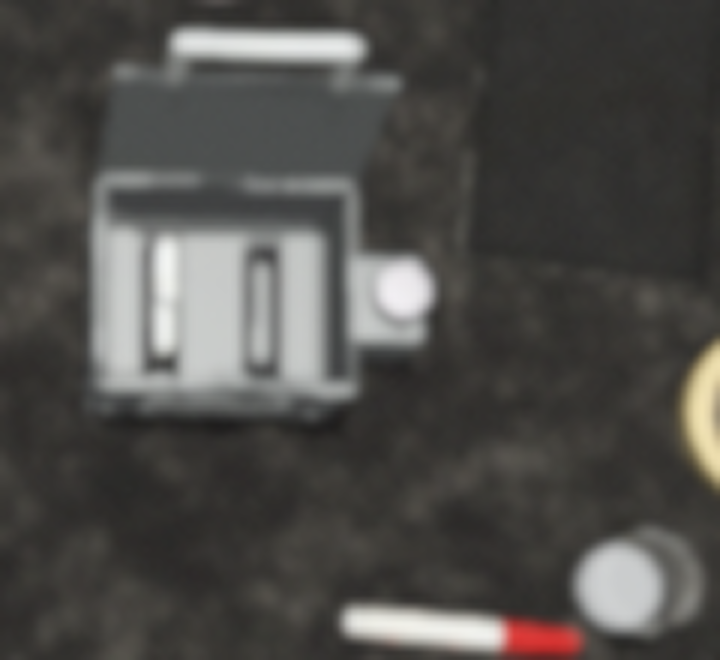

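```bash
python3 -c "
from workcell import manip
s=manip.sense();print(s['time_s'],s['tool_pos'],s['dq'].round(4) if hasattr(s['dq'],'round') else s['dq'],s['width'])
print(manip.sign_off())"
```

```text
18.1 [0.47767252 0.33217312 0.12982291] [-0.0018  0.0045  0.0033  0.0005 -0.0023 -0.0007] 0.009630073387436126
the job is handed in; nothing more can be done
None
```

I completed all the steps and handed the job in at about 18 s. No verdict is reported, so what follows rests on my own checks.

- **Plunger:** I pressed it with shut fingers. The tip stayed at z ≈ 0.078 m while the force rose to about 20 N, which shows it had reached its stop. The pictures show it sprang back afterwards.
- **Flap:** I gripped it by the bar, swung it to about 1.75 rad and let go. In the last pictures it is still standing open.
- **Filter plate:** The tall tab was in the −y slot, with its top measured at about 82 mm. I drew that plate straight up, and it is now held upright over the boat. Its grip width is 9–10 mm, its lower edge is at about 0.08 m, and it sits about 1 mm from the boat's measured centre. The projected lower front corner of the plate matched the picture to about a pixel.
- **Everything else:** The last pictures show the filter slot empty, the blank still in its slot, and the beaker and marker unmoved. In the side view the boat looks unmoved. In the top view the arm partly hides it, so I did not re-measure it.

No check failed. The only small disagreements were 2–8 mm between the two camera views, in the boat, bar and tab positions.

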